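# Fill the vial chamber and hold its cover closed on the dowels

## Robot

A 6-joint arm with a two-finger parallel gripper is mounted at the origin on the work surface. World frame = base frame: x ahead of the robot, y to its left, z up, the work surface at z = 0. Lengths are in m, angles in rad, forces in N, time in s.
With the tool pointing down it reaches from about 0.275 to 0.875 m from the base axis. Payload 12.5 kg.
Tool frame: the origin (TCP) lies midway between the tips of the shut fingers; the grasp point (between the pads) lies 19 mm behind it (arm.grip_point_offset is the distance from the TCP to the grasp point, in m); z points along the fingers, y is the line along which they close (so a half turn about z gives the same grasp; the last joint's range is limited). The gripper opens to 85 mm and grips with 20 to 120 N. Pads are 22 mm wide; open, the fingers measure 114 mm over their backs; the gripper's body (76 mm by 85 mm) begins 54 mm behind the grasp point. The pads swing forward as they close: fully open they stand 13 mm farther back than shut.
Start: joints at [-1.225, 0.351, 1.652, -0, 1.139, -0.085], TCP at [0.23, -0.5, 0.231] pointing down, gripper open.
Joint ranges: [-2.75, 2.75], [-0.79, 2.1], [0.01, 2.65], [-1.57, 4.71], [0.07, 3.14], [-2.87, 2.87]. Speed limits (rad/s): [2.22, 2.22, 2.79, 3.14, 3.14, 3.14].

## Interface

Orientations are given as a rotation vector (axis times angle).
In Python, from station import arm, imaging, order gives the robot as it stands.
- The arm moves only by the tool drive_tool, never from a script. Its argument "steps" is a list of rows, each an object with "travel": the shift along the tool's x, y, z in units of 40 mm (1.0 is 40 mm), a list of three; "angular": the turn, a rotation vector about the tool's x, y, z in units of 5 degrees (1.0 is 5 degrees), a list of three. A call has 1 to 5 rows; each row is the pose to reach, as a shift and turn from the pose commanded when the call began, along the tool's axes at that moment; what a row does not reach only later rows make up. A row lasts 1/12 s, in which the tool goes at most 41.7 mm and 7.16 degrees, less where a joint would pass 70% of its speed; a pose out of reach is approached as far as the arm can. A call with a gripper value outside its range is refused whole. "gripper" is the closure, from 0 (fully open) to 1 (shut), set as the call begins (left out, the last holds). The fingers move at their own pace and stop on an object; the grip force is fixed at half the most. Time passes only in rows, so rows that repeat a pose let the fingers close. It gives the time, the measured TCP pose, the force, the opening and the grip force at its end, in the units of the state.
- arm.state(): the state, without advancing time (a new reading comes with each control period).
- imaging.get_image(name): name is "scene" or "top" or "wrist"; returns the picture (420x560x3 uint8, blue, green, red); there is no depth.
- imaging.camera_params(name): a dict with "mtx" (3x3 intrinsics, pixels), "eye" and "attitude" of the camera in the world. Camera axes: x right, y down, z forward; pixel columns grow to the right and rows downward; lengths in m; the calibration is good to about 2 mm. A picture is of the moment at which its call begins: read the wrist's pose just before it. camera_params takes no time and is no camera call; for the wrist camera it gives the pose at the moment of the call.
- order.finish_job(): hands the job in; it is judged then, once.
The state is a dict: "time_s": time; "q": joint angles; "joint_velocities": joint speeds; "effort": joint torques, N m; "tool_pos": TCP position; "tool_rot": TCP orientation; "ft_force": force on the tool from outside, world axes, zero at the start; "ft_torque": the same for the moment, N m; "opening": opening from 0.0 (shut) to 1.0 (fully open); "grasp_force": force on a finger pad.
Only numpy, scipy, OpenCV 4.12 (cv2) and the standard library are available. Lean on these libraries where they do the work, as an engineer would, in place of code of your own. Each camera call takes 0.05 s, during which the arm holds its last target. There are 200 camera calls.

## Task

Stand the two loose starter vials from the blue tray in the two empty wells of the aluminium incubation chamber so that both rows are full, then fit the clear cover over the chamber's two dowel pins, press it down against its springy seal until the white flange closes flush on the block, and keep it pressed: finish there, still holding it shut, so that a workmate can drive the screws. Leave the vials already in the chamber where they are and do not disturb the other things on the bench.

Things in the scene. Friction and masses are not known exactly. Their poses are not given: they have to be found in the camera images.
- chamber: lower half of the incubation chamber, fixed: aluminium block 145 (its x) x 110 (y) x 30 mm high, origin under its centre, z up; its flat top is called the deck. Six wells in two rows of three, at x = -30, 0, +30 mm and y = +25, -25 mm. Between the vials of the two rows are 30 mm free, between neighbours in a row 10 mm
- deck (a point): centre of the chamber's deck, 30 mm above the bench. Round the wells (outline 104 x 94 mm, strip 6 mm wide) an orange seal strip stands 4 mm above the deck on springs: the cover's weight alone does not sink it; a push of 8 to 12 N on the cover sinks it level with the deck, where the flange stops on the block; let go, it rises again
- dowel_1 (a point): top of the steel dowel pin at x = -60 mm, y = 0 of the chamber: 8 mm thick, its top 36 mm above the deck (66 mm above the bench), the last 8 mm tapering to 3 mm
- dowel_2 (a point): top of the equal dowel pin at x = +60 mm, y = 0 of the chamber
- well_1 (a point): empty well at x = -30, y = +25 mm of the chamber; the point is the centre of its mouth, level with the deck (30 mm above the bench). Round, 23 mm across, 22 mm deep (its floor 8 mm above the bench); axes as the chamber's
- well_6 (a point): empty well at x = +30, y = -25 mm of the chamber, otherwise like well_1
- cover_grip (a point): grip point of the loose cover: middle of its handle, 60 mm above the cover's underside. The black handle is a solid bar along the cover's x, 70 mm long, from 38 to 72 mm above the underside, 14 mm wide in y at the top (60 to 72 mm), 10 to 14 mm below. It stands on the top of the clear hood, which is 38 mm above the underside
- cover: the cover (upper half), starts rim down on the bench; origin in the middle of its underside, x along the handle. White flange 145 (x) x 110 (y) x 10 mm with 9.5 mm dowel holes at x = +60 and -60 mm, chamfered below; clear hood 96 x 86 mm, 88 x 78 mm and 34 mm clear inside. 0.25 to 0.45 kg, balanced. Fits either way round. Closed flush, its underside is at 30 mm; on the unpressed seal, 34 mm
- vial_a_mid (a point): loose vial standing on the blue tray: 20 mm across, 50 mm tall, tinted body and white cap of the same width, foot tapering to 16 mm over its last 4 mm, about 20 g; the point is its centre, 25 mm above its foot. The tray floor is 4 mm above the bench, its rim 10 mm; the tray is 170 x 74 mm and the two vials stand about 90 mm apart along it
- vial_b_mid (a point): the other loose vial on the tray, same size; either vial may go in either empty well. A vial standing fully down in a well has its centre 33 mm above the bench and its top 28 mm above the deck
- vial_c_mid (a point): vial already in the chamber's well at (0, +25) mm, same size, centre point; leave it
- vial_d_mid (a point): vial already in the well at (+30, +25) mm; leave it
- vial_e_mid (a point): vial already in the well at (-30, -25) mm; leave it
- vial_f_mid (a point): vial already in the well at (0, -25) mm; leave it
- tipbox: pipette tip box, 122 x 82 x 70 mm, origin under its centre, on the bench at the side opposite the tray; bystander
- flask_a_mid (a point): conical flask with foil cap, 64 mm across the foot, 116 mm tall, beyond the work; its centre; bystander
- flask_b_mid (a point): second such flask; its centre; bystander
- dish: white dish with the brass thumbscrews, 64 mm across, 15 mm tall, between the chamber and the cover; origin under its centre; bystander
- driver: screwdriver with red handle, 160 mm long, lying beyond the work on the right; its x runs along it; bystander
- washbottle_mid (a point): white wash bottle with red cap and spout, 60 mm across, 150 mm tall, beyond the work; its centre; bystander
Not all that is in view belongs to the job. What is shaped like the cover but purple or turquoise is not meant.

How it is judged:
By the outcome, as a careful person would: the job done as asked, in the order asked, and still so for the second after the job is handed in, while the arm keeps its last pose, push and grip.
It also fails if it takes over 72 s, if anything falls off the work surface, if the arm or the gripper's body presses on something with over 40 N, if the wrist force passes 120 N, or if a joint passes its speed limit or range.

## Working session

There is one attempt and no reset: what is moved stays moved. The work goes in short steps, Python scripts to look and compute and a tool call to move; the robot and the scene stay as the last step left them, time stands still between calls to the robot, and variables do not carry over. Pictures are saved under pics/ and viewed, at most 10 in all, crops included, and the job is handed in when it is done.

Besides the shell and the picture viewer there is one more tool, called after "Request:" as name([rows], argument=value, ...), one row to a line, values as JSON. drive_tool: Moves the arm, as the interface text tells. Its arguments: {"type":"object","properties":{"steps":{"type":"array"},"gripper":{"type":"number"}},"required":["steps"]}

```bash
mkdir -p pics; ls; python3 - <<'E'
from station import arm, imaging, order
import cv2,numpy as np
for n in("scene","top"):
    im=imaging.get_image(n);cv2.imwrite(f"pics/{n}0.png",im)
    p=imaging.camera_params(n);print(n,p)
print(imaging.camera_params("wrist"))
s=arm.state();print(s)
E
```

```text
pics
scene {'mtx': array([[468.50140495,   0.        , 268.49358083],
       [  0.        , 468.50140495, 210.31103717],
       [  0.        ,   0.        ,   1.        ]]), 'eye': array([1.27075771, 0.29140254, 0.96286614]), 'attitude': array([-1.41449351, -2.19678186,  0.84503919])}
top {'mtx': array([[426.8514241 ,   0.        , 281.16911344],
       [  0.        , 426.8514241 , 208.60258296],
       [  0.        ,   0.        ,   1.        ]]), 'eye': array([ 0.44878409, -0.03629551,  1.20750142]), 'attitude': array([-2.18808983,  2.17172722, -0.04459771])}
{'mtx': array([[320.84850332,   0.        , 279.86157813],
       [  0.        , 320.84850332, 213.54861385],
       [  0.        ,   0.        ,   1.        ]]), 'eye': array([ 0.2898348 , -0.4718836 ,  0.37420129]), 'attitude': array([ 2.45218738, -1.57137754, -0.21032347])}
{'time_s': 0.1, 'q': array([-1.22458830e+00,  3.51178175e-01,  1.65231134e+00,  2.67284981e-06,
        1.13908929e+00, -8.45932756e-02]), 'joint_velocities': array([-1.11027651e-03, -3.07538521e-03, -1.22073438e-03,  6.53340534e-04,
       -2.38815395e-05, -7.12994865e-04]), 'effort': array([ 2.02730451e-03, -5.06827390e+01, -2.91875643e+01, -7.20754059e-06,
        2.60114379e-03, -2.51259723e-05]), 'tool_pos': array([ 0.22961413, -0.49947832,  0.23083307]), 'tool_rot': array([-3.06803800e+00, -6.71269605e-01,  1.98207722e-04]), 'ft_force': array([-0.10035516,  0.90773148, -0.6333972 ]), 'ft_torque': array([ 0.00679618, -0.00633019,  0.01149385]), 'grasp_force': 0.0, 'opening': 1.000432357487336}
```

View pics/top0.png

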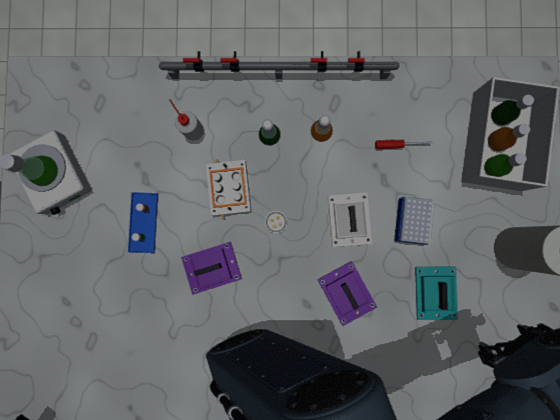

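View pics/scene0.png

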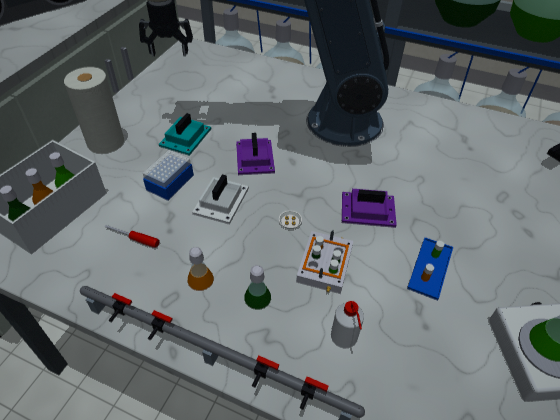

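The top view shows the chamber at about (228,188), the tray at (143,222) with vial caps at (142,207) and (137,238), and the white cover at (350,220). The purple and turquoise covers are decoys.

```bash
cat > h.py <<'E'
from station import arm, imaging, order
import cv2,numpy as np
from scipy.spatial.transform import Rotation as R
def ray(p,uv,z):
    uv=np.atleast_2d(np.asarray(uv,float))
    d=np.c_[uv,np.ones(len(uv))]@np.linalg.inv(p["mtx"]).T@R.from_rotvec(p["attitude"]).as_matrix().T
    e=np.asarray(p["eye"]);return e+d*((z-e[2])/d[:,2])[:,None]
def proj(p,X):
    return cv2.projectPoints(np.atleast_2d(X).astype(float),cv2.Rodrigues(R.from_rotvec(p["attitude"]).as_matrix().T)[0],-R.from_rotvec(p["attitude"]).as_matrix().T@p["eye"],p["mtx"],None)[0][:,0]
def blobs(m,amin):
    c,_=cv2.findContours(m.astype(np.uint8),cv2.RETR_EXTERNAL,cv2.CHAIN_APPROX_NONE)
    return [k for k in c if cv2.contourArea(k)>=amin]
def look(name,png):
    p=imaging.camera_params(name);im=imaging.get_image(name);cv2.imwrite("pics/"+png,im)
    return p,im,cv2.cvtColor(im,cv2.COLOR_BGR2HSV)
def to(xyz,yaw):
    """travel/angular (tool units) from the present pose to TCP xyz, pointing down, tool y axis at world angle yaw (mod pi)"""
    s=arm.state();T=R.from_rotvec(s["tool_rot"]);M=T.as_matrix()
    best=None
    for k in(0,np.pi):
        y=np.array([np.cos(yaw+k),np.sin(yaw+k),0]);z=np.array([0,0,-1.]);G=R.from_matrix(np.c_[np.cross(y,z),y,z])
        r=(T.inv()*G).as_rotvec()
        if best is None or np.linalg.norm(r)<np.linalg.norm(best):best=r
    print("travel",np.round(M.T@(np.array(xyz)-s["tool_pos"])/.04,3),"ang",np.round(np.degrees(best)/5,2),"pos",s["tool_pos"].round(4),"q6",s["q"][5].round(2),"t",s["time_s"])
E
python3 - <<'E'
from h import *
p=imaging.camera_params("top");im=cv2.imread("pics/top0.png");hsv=cv2.cvtColor(im,cv2.COLOR_BGR2HSV);H,S,V=cv2.split(hsv)
def box(k,z,s):
    P=ray(p,k.reshape(-1,2),z)[:,:2].astype(np.float32);r=cv2.minAreaRect(P);b=cv2.boxPoints(r)
    e=b[1]-b[0];f=b[2]-b[1];L=e if np.linalg.norm(e)>np.linalg.norm(f) else f
    print(s,np.round(r[0],4),np.round(r[1],4),"long-axis deg",np.degrees(np.arctan2(L[1],L[0])).round(1))
o=(H>5)&(H<20)&(S>140)&(V>100);o[:,:200]=0;o[:,255:]=0;o[:150]=0;o[220:]=0
box(np.vstack(blobs(o,3)),.034,"seal")
b=(V<70);b[:,:330]=0;b[:,372:]=0;b[:195]=0;b[246:]=0
for k in blobs(b,60):box(k,.072,"handle")
bl=(H>100)&(H<130)&(S>150)&(V>60);bl[:,175:]=0;bl[:,:120]=0
for k in blobs(bl,500):box(k,.01,"tray")
w=(S<60)&(V>120);w[:,:125]=0;w[:,165:]=0;w[:195]=0;w[250:]=0
for k in blobs(w,10):
    print(cv2.contourArea(k),cv2.minEnclosingCircle(k),ray(p,k.reshape(-1,2).mean(0),.054).round(4))
c=imaging.camera_params("wrist");s=arm.state();M=R.from_rotvec(s["tool_rot"]).as_matrix()
print("cam in tool",M.T@(c["eye"]-s["tool_pos"]),M.T@R.from_rotvec(c["attitude"]).as_matrix())
print("tooly yaw",np.degrees(np.arctan2(M[1,1],M[0,1])))
to([.44,.24,.22],np.radians(100))
E
```

```text
seal [0.5802 0.1378] [0.1023 0.0916] long-axis deg 6.7
handle [ 0.4939 -0.2006] [0.0675 0.0165] long-axis deg 4.9
tray [0.4816 0.3804] [0.0733 0.1682] long-axis deg -1.8
30.0 ((135.25, 236.5), 3.5795552730560303) [[0.4412 0.3844 0.054 ]]
195.0 ((161.0, 232.5), 16.77060890197754) [[0.4503 0.3163 0.054 ]]
28.0 ((139.07142639160156, 206.64285278320312), 3.3580024242401123) [[0.5229 0.3758 0.054 ]]
113.5 ((161.5, 208.5), 13.729630470275879) [[0.5212 0.3132 0.054 ]]
156.5 ((127.5, 217.93478393554688), 23.070737838745117) [[0.4947 0.4082 0.054 ]]
cam in tool [ 6.62542065e-02 -6.62509650e-05 -1.43362543e-01] [[ 6.00411835e-05 -9.65288671e-01 -2.61185331e-01]
 [ 9.99999963e-01  1.27352916e-04 -2.40791264e-04]
 [ 2.65695793e-04 -2.61185307e-01  9.65288643e-01]]
tooly yaw -65.31696502873142
travel [ 12.499 -14.601   0.286] ang [-0.01  0.    2.94] pos [ 0.2296 -0.4995  0.2308] q6 -0.08 t 0.1
```

Request:
drive_tool([
  {"travel": [0.7, -0.7, -0.1], "angular": [0, 0, 0.72]},
  {"travel": [1.4, -1.4, -0.2], "angular": [0, 0, 1.44]},
  {"travel": [2.1, -2.1, -0.3], "angular": [0, 0, 2.16]},
  {"travel": [2.8, -2.8, -0.4], "angular": [0, 0, 2.88]},
  {"travel": [3.5, -3.5, -0.5], "angular": [0, 0, 3.6]},
], gripper=0)

```text
time_s: 0.52
tool_pos: [0.2985, -0.3122, 0.2512]
tool_rot: [-3.136, -0.177, 0.0]
ft_force: [0.5, -0.9, 0.2]
opening: 0.999
grasp_force: 0.0
```

Request:
drive_tool([
  {"travel": [0.48, -0.9, 0], "angular": [0, 0, 0]},
  {"travel": [0.95, -1.82, 0], "angular": [0, 0, 0]},
  {"travel": [1.43, -2.72, 0], "angular": [0, 0, 0]},
  {"travel": [1.9, -3.63, 0], "angular": [0, 0, 0]},
  {"travel": [2.4, -4.5, 0], "angular": [0, 0, 0]},
])

```text
time_s: 0.93
tool_pos: [0.3728, -0.122, 0.2513]
tool_rot: [-3.136, -0.183, -0.0]
ft_force: [0.6, -0.6, 0.3]
opening: 1.002
grasp_force: 0.0
```

Request:
drive_tool([
  {"travel": [0.48, -0.9, 0], "angular": [0, 0, 0]},
  {"travel": [0.95, -1.82, 0], "angular": [0, 0, 0]},
  {"travel": [1.43, -2.72, 0], "angular": [0, 0, 0]},
  {"travel": [1.9, -3.63, 0], "angular": [0, 0, 0]},
  {"travel": [2.4, -4.5, 0], "angular": [0, 0, 0]},
])

```text
time_s: 1.35
tool_pos: [0.4472, 0.0682, 0.2513]
tool_rot: [3.136, 0.184, -0.0]
ft_force: [0.2, -1.3, 0.6]
opening: 0.996
grasp_force: 0.0
```

Request:
drive_tool([
  {"travel": [0.48, -0.9, 0], "angular": [0, 0, 0]},
  {"travel": [0.95, -1.82, 0], "angular": [0, 0, 0]},
  {"travel": [1.43, -2.72, 0], "angular": [0, 0, 0]},
  {"travel": [1.9, -3.63, 0], "angular": [0, 0, 0]},
  {"travel": [2.4, -4.5, 0], "angular": [0, 0, 0]},
])

```text
time_s: 1.77
tool_pos: [0.5216, 0.2581, 0.2509]
tool_rot: [3.136, 0.184, -0.001]
ft_force: [1.2, 0.2, 0.7]
opening: 0.995
grasp_force: 0.0
```

Request:
drive_tool([
  {"travel": [0, 0, 0], "angular": [0, 0, 0]},
  {"travel": [0, 0, 0], "angular": [0, 0, 0]},
])

```text
time_s: 1.93
tool_pos: [0.5215, 0.2571, 0.2503]
tool_rot: [3.136, 0.187, -0.002]
ft_force: [-0.4, -0.2, -0.0]
opening: 1.002
grasp_force: 0.0
```

```bash
python3 - <<'E'
from h import *
p,im,hsv=look("wrist","w1.png");np.save("w1.npy",p,allow_pickle=True)
to([.523,.376,.2],np.radians(96.7))
E
```

```text
travel [ 0.399 -2.977  1.261] ang [0.01 0.02 0.01] pos [0.5212 0.2559 0.2505] q6 1.83 t 1.9833
```

View pics/w1.png

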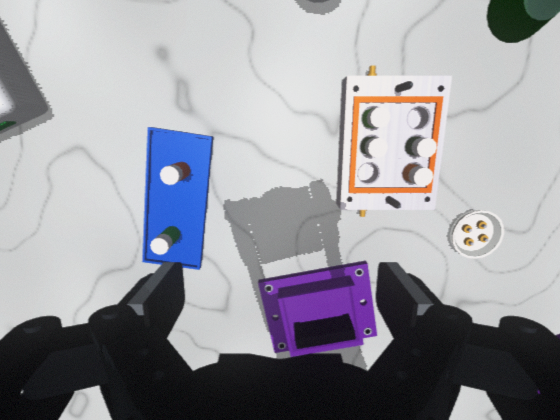

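The wrist view shows the tray with vial caps at (169,174) and (160,246). The chamber has an orange seal, with empty wells at (368,172) = well_1 and (417,116) = well_6.

```bash
cat > m.py <<'E'
from h import *
def seal(p,hsv):
    H,S,V=cv2.split(hsv);o=(H>5)&(H<20)&(S>150)&(V>120)
    k=max(blobs(cv2.morphologyEx(o.astype(np.uint8),cv2.MORPH_CLOSE,np.ones((3,3))),300),key=cv2.contourArea)
    P=ray(p,k.reshape(-1,2),.034)[:,:2].astype(np.float32);r=cv2.minAreaRect(P);b=cv2.boxPoints(r)
    e=b[1]-b[0];f=b[2]-b[1];L=e if np.linalg.norm(e)>np.linalg.norm(f) else f
    if L[0]<0:L=-L
    a=np.arctan2(L[1],L[0]);print("seal",np.round(r[0],4),np.round(r[1],4),np.degrees(a).round(2));return np.array(r[0]),a
def world(c,a,x,y):return c+np.array([[np.cos(a),-np.sin(a)],[np.sin(a),np.cos(a)]])@[x,y]
E
python3 - <<'E'
from m import *
p=np.load("w1.npy",allow_pickle=True).item();im=cv2.imread("pics/w1.png");hsv=cv2.cvtColor(im,cv2.COLOR_BGR2HSV)
c,a=seal(p,hsv)
H,S,V=cv2.split(hsv)
for n,(x,y) in dict(w1=(-.03,.025),w6=(.03,-.025)).items():
    X=world(c,a,x,y);print(n,X.round(4),"pix",proj(p,[*X,.03]).round(1))
for n,(x,y) in dict(c=(0,.025),d=(.03,.025),e=(-.03,-.025),f=(0,-.025)).items():
    X=world(c,a,x,y);print(n,X.round(4),"pix top",proj(p,[*X,.058]).round(1))
for n,(x,y) in dict(d1=(-.06,0),d2=(.06,0)).items():
    X=world(c,a,x,y);print(n,X.round(4),"pix top",proj(p,[*X,.066]).round(1))
w=(S<70)&(V>150)
n,l,st,ce=cv2.connectedComponentsWithStats(w.astype(np.uint8))
for i in range(1,n):
    if 80<st[i,4]<1500 and st[i,0]<480: print(st[i],ce[i].round(1),ray(p,ce[i],.054)[0].round(4))
E
```

```text
seal [0.5811 0.1384] [0.1022 0.0935] 6.83
w1 [0.5484 0.1597] pix [[368. 173.]]
w6 [0.6139 0.1172] pix [[418.  117.9]]
c [0.5781 0.1632] pix top [[377.3 147.7]]
d [0.6079 0.1668] pix top [[379.7 117.2]]
e [0.5543 0.11  ] pix top [[422.6 176.8]]
f [0.5841 0.1136] pix top [[426.  147.7]]
d1 [0.5215 0.1313] pix top [[398.8 206.3]]
d2 [0.6407 0.1455] pix top [[411.   84.2]]
[  0  84  12  31 230] [  4.2 101.3] [0.5785 0.542  0.054 ]
[160 166  19  19 283] [169.2 174.9] [0.5239 0.3759 0.054 ]
[150 238  19  16 231] [159.  245.7] [0.4422 0.3849 0.054 ]
[ 260  248   69   30 1079] [295.5 263.9] [0.4384 0.2292 0.054 ]
[  59  386   53   34 1191] [ 86.3 405.8] [0.2063 0.4749 0.054 ]
[ 449  386   52   34 1188] [473.3 405.7] [ 0.2665 -0.0286  0.054 ]
```

Request:
drive_tool([
  {"travel": [0.15, -0.9, 0.2], "angular": [0, 0, 0]},
  {"travel": [0.29, -1.8, 0.6], "angular": [0, 0, 0]},
  {"travel": [0.42, -2.6, 1.2], "angular": [0, 0, 0]},
  {"travel": [0.42, -2.97, 2.1], "angular": [0, 0, 0]},
  {"travel": [0.42, -2.97, 3.0], "angular": [0, 0, 0]},
])

```text
time_s: 2.4
tool_pos: [0.5243, 0.3773, 0.1307]
tool_rot: [-3.135, -0.185, -0.003]
ft_force: [-0.1, 0.2, -1.2]
opening: 1.002
grasp_force: 0.0
```

Request:
drive_tool([
  {"travel": [0, 0, 0], "angular": [0, 0, 0]},
  {"travel": [0, 0, 0], "angular": [0, 0, 0]},
  {"travel": [0, 0, 0], "angular": [0, 0, 0]},
])

```text
time_s: 2.65
tool_pos: [0.5256, 0.3751, 0.1338]
tool_rot: [-3.135, -0.181, -0.003]
ft_force: [0.6, 0.7, 1.3]
opening: 1.004
grasp_force: 0.0
```

```bash
python3 - <<'E'
from m import *
to([.524,.376,.036],np.radians(96.83))
E
```

```text
travel [-0.043 -0.026  2.444] ang [-0.01 -0.03 -0.04] pos [0.5256 0.3751 0.1338] q6 2.0 t 2.65
```

Request:
drive_tool([
  {"travel": [-0.04, -0.03, 0.8], "angular": [0, 0, 0]},
  {"travel": [-0.04, -0.03, 1.6], "angular": [0, 0, 0]},
  {"travel": [-0.04, -0.03, 2.2], "angular": [0, 0, 0]},
  {"travel": [-0.04, -0.03, 2.42], "angular": [0, 0, 0]},
  {"travel": [-0.04, -0.03, 2.42], "angular": [0, 0, 0]},
])

```text
time_s: 3.07
tool_pos: [0.5232, 0.3761, 0.0349]
tool_rot: [3.136, 0.182, -0.0]
ft_force: [0.2, 0.5, 0.1]
opening: 1.001
grasp_force: 0.0
```

Request:
drive_tool([
  {"travel": [0, 0, 0], "angular": [0, 0, 0]},
  {"travel": [0, 0, 0], "angular": [0, 0, 0]},
  {"travel": [0, 0, 0], "angular": [0, 0, 0]},
  {"travel": [0, 0, 0], "angular": [0, 0, 0]},
  {"travel": [0, 0, 0], "angular": [0, 0, 0]},
], gripper=1)

```text
time_s: 3.48
tool_pos: [0.5232, 0.377, 0.0355]
tool_rot: [-3.136, -0.183, -0.002]
ft_force: [-0.1, -0.6, -1.1]
opening: 0.297
grasp_force: 0.0
```

Request:
drive_tool([
  {"travel": [0, 0, 0], "angular": [0, 0, 0]},
  {"travel": [0, 0, 0], "angular": [0, 0, 0]},
  {"travel": [0, 0, 0], "angular": [0, 0, 0]},
  {"travel": [0, 0, 0], "angular": [0, 0, 0]},
  {"travel": [0, 0, 0], "angular": [0, 0, 0]},
])

```text
time_s: 3.9
tool_pos: [0.5232, 0.377, 0.0353]
tool_rot: [-3.136, -0.183, -0.002]
ft_force: [-0.7, -1.0, 5.5]
opening: 0.206
grasp_force: 58.5
```

Request:
drive_tool([
  {"travel": [0, 0, -0.4], "angular": [0, 0, 0]},
  {"travel": [0, 0, -1.1], "angular": [0, 0, 0]},
  {"travel": [0, 0, -1.9], "angular": [0, 0, 0]},
  {"travel": [0, 0, -2.3], "angular": [0, 0, 0]},
  {"travel": [0, 0, -2.3], "angular": [0, 0, 0]},
])

```text
time_s: 4.32
tool_pos: [0.5244, 0.3778, 0.1307]
tool_rot: [-3.133, -0.183, -0.009]
ft_force: [0.6, 0.1, 0.8]
opening: 0.204
grasp_force: 58.6
```

Request:
drive_tool([
  {"travel": [0, 0.9, 0], "angular": [0, 0, 0]},
  {"travel": [0, 1.9, 0], "angular": [0, 0, 0]},
  {"travel": [0, 2.9, 0], "angular": [0, 0, 0]},
  {"travel": [0, 3.9, 0], "angular": [0, 0, 0]},
  {"travel": [0, 4.5, 0], "angular": [0, 0, 0]},
])

```text
time_s: 4.73
tool_pos: [0.5433, 0.1947, 0.1255]
tool_rot: [3.136, 0.181, -0.003]
ft_force: [0.2, 0.0, 0.6]
opening: 0.207
grasp_force: 58.7
```

Request:
drive_tool([
  {"travel": [0, 0.6, 0], "angular": [0, 0, 0]},
  {"travel": [0, 0.9, 0], "angular": [0, 0, 0]},
  {"travel": [0, 0.9, 0], "angular": [0, 0, 0]},
  {"travel": [0, 0.9, 0], "angular": [0, 0, 0]},
])

```text
time_s: 5.07
tool_pos: [0.5478, 0.1623, 0.126]
tool_rot: [-3.136, -0.182, 0.001]
ft_force: [-0.2, 1.7, -0.3]
opening: 0.205
grasp_force: 58.7
```

```bash
python3 - <<'E'
from m import *
p,im,hsv=look("wrist","w2.png")
c,a=seal(p,hsv)
to([.5484,.1597,.125],np.radians(96.83))
to([*world(c,a,-.03,.025),.125],a+np.pi/2)
E
```

```text
seal [0.5814 0.1382] [0.1033 0.0933] 6.99
travel [0.007 0.083 0.028] ang [-0.    0.01 -0.03] pos [0.5477 0.163  0.1261] q6 1.66 t 5.1167
travel [0.01  0.092 0.028] ang [-0.    0.01 -0.06] pos [0.5477 0.163  0.1261] q6 1.66 t 5.1167
```

View pics/w2.png

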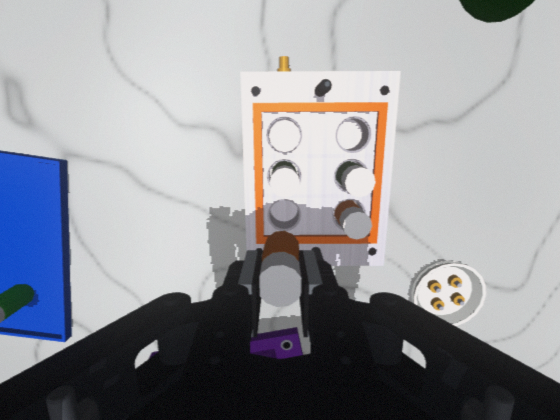

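The vial is held between the fingers with its cap at about (280,285). Well_1 is at (285,213), straight ahead and below.

```bash
python3 - <<'E'
from m import *
p=imaging.camera_params("wrist");s=arm.state();M=R.from_rotvec(s["tool_rot"]).as_matrix();t=s["tool_pos"]
print("pred top",proj(p,t+M@[0,0,-.019]),"edge",proj(p,t+M@[.01,0,-.019]),proj(p,t+M@[-.01,0,-.019]),proj(p,t+M@[0,.01,-.019]),"foot front",proj(p,t+M@[.008,0,.031]))
im=cv2.imread("pics/w2.png");print(im[225:312:3,280].tolist())
cv2.imwrite("pics/w2c.png",cv2.resize(im[190:330,210:350],None,fx=4,fy=4))
E
```

```text
pred top [[280.29026109 286.95792357]] edge [[280.30069144 265.39707023]] [[280.28022006 307.71398995]] [[303.64835319 286.96061659]] foot front [[280.18994699 232.15592978]]
[[88, 85, 87], [111, 104, 108], [59, 69, 91], [33, 50, 81], [31, 48, 81], [31, 47, 80], [30, 48, 81], [27, 46, 78], [27, 46, 81], [84, 83, 89], [92, 89, 91], [92, 90, 90], [91, 88, 89], [96, 93, 95], [165, 158, 159], [169, 164, 163], [161, 156, 158], [164, 160, 160], [163, 159, 157], [161, 158, 159], [162, 156, 156], [163, 159, 159], [161, 157, 155], [162, 159, 158], [159, 156, 153], [162, 159, 157], [165, 160, 161], [169, 165, 165], [181, 181, 179]]
```

View pics/w2c.png

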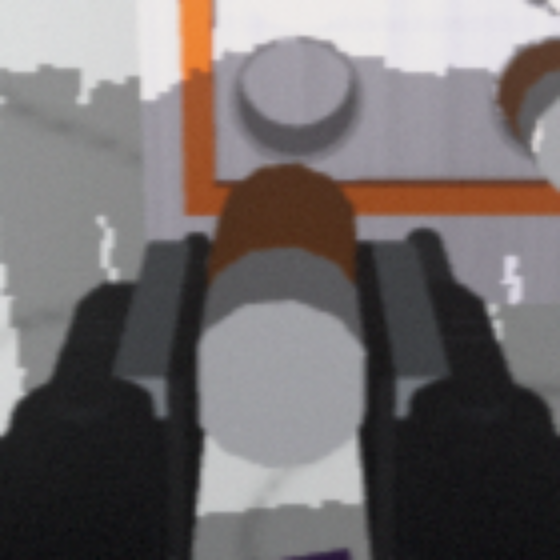

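The crop shows the vial upright and centred, with cap centre (280,286) and foot front at row 231. Both match the predicted pixels, so I'll insert it.

Request:
drive_tool([
  {"travel": [0.01, 0.09, 0.4], "angular": [0, 0, -0.05]},
  {"travel": [0.01, 0.09, 1.0], "angular": [0, 0, -0.05]},
  {"travel": [0.01, 0.09, 1.4], "angular": [0, 0, -0.05]},
  {"travel": [0.01, 0.09, 1.5], "angular": [0, 0, -0.05]},
  {"travel": [0.01, 0.09, 1.5], "angular": [0, 0, -0.05]},
])

```text
time_s: 5.53
tool_pos: [0.5479, 0.1596, 0.0654]
tool_rot: [3.136, 0.192, -0.004]
ft_force: [0.5, -1.3, -0.7]
opening: 0.206
grasp_force: 58.7
```

Request:
drive_tool([
  {"travel": [0, 0, 0.12], "angular": [0, 0, 0]},
  {"travel": [0, 0, 0.25], "angular": [0, 0, 0]},
  {"travel": [0, 0, 0.25], "angular": [0, 0, 0]},
])

```text
time_s: 5.78
tool_pos: [0.5487, 0.1589, 0.0563]
tool_rot: [-3.136, -0.19, -0.0]
ft_force: [-0.1, -0.4, -1.0]
opening: 0.207
grasp_force: 58.7
```

```bash
python3 - <<'E'
from m import *
to([.5484,.1595,.041],np.radians(96.9))
print(arm.state()["ft_force"].round(1))
E
```

```text
travel [-0.004 -0.016  0.383] ang [-0.   -0.    0.01] pos [0.5487 0.1589 0.0563] q6 1.65 t 5.7833
[-0.1 -0.4 -1. ]
```

Request:
drive_tool([
  {"travel": [0, -0.01, 0.15], "angular": [0, 0, 0]},
  {"travel": [0, -0.01, 0.3], "angular": [0, 0, 0]},
  {"travel": [0, -0.01, 0.38], "angular": [0, 0, 0]},
  {"travel": [0, -0.01, 0.38], "angular": [0, 0, 0]},
])

```text
time_s: 6.12
tool_pos: [0.5482, 0.159, 0.0404]
tool_rot: [3.136, 0.19, -0.002]
ft_force: [0.0, 1.3, -0.4]
opening: 0.209
grasp_force: 58.7
```

Request:
drive_tool([
  {"travel": [0, 0, 0], "angular": [0, 0, 0]},
  {"travel": [0, 0, 0], "angular": [0, 0, 0]},
  {"travel": [0, 0, 0], "angular": [0, 0, 0]},
  {"travel": [0, 0, 0], "angular": [0, 0, 0]},
], gripper=0.73)

```text
time_s: 6.45
tool_pos: [0.5488, 0.1591, 0.0415]
tool_rot: [-3.136, -0.19, -0.001]
ft_force: [-0.6, -0.1, 0.2]
opening: 0.268
grasp_force: 0.0
```

Request:
drive_tool([
  {"travel": [0, 0, -0.4], "angular": [0, 0, 0]},
  {"travel": [0, 0, -1.2], "angular": [0, 0, 0]},
  {"travel": [0, 0, -2.1], "angular": [0, 0, 0]},
  {"travel": [0, 0, -2.8], "angular": [0, 0, 0]},
  {"travel": [0, 0, -3.0], "angular": [0, 0, 0]},
])

```text
time_s: 6.87
tool_pos: [0.5505, 0.1595, 0.166]
tool_rot: [-3.135, -0.19, -0.01]
ft_force: [1.2, 0.1, 0.5]
opening: 0.268
grasp_force: 0.0
```

Request:
drive_tool([
  {"travel": [-0.3, -0.9, 0], "angular": [0, 0, 0]},
  {"travel": [-0.6, -1.8, 0], "angular": [0, 0, 0]},
  {"travel": [-0.9, -2.7, 0], "angular": [0, 0, 0]},
  {"travel": [-1.2, -3.6, 0], "angular": [0, 0, 0]},
  {"travel": [-1.5, -4.5, 0], "angular": [0, 0, 0]},
], gripper=0)

```text
time_s: 7.28
tool_pos: [0.4663, 0.3318, 0.161]
tool_rot: [3.136, 0.189, -0.0]
ft_force: [0.9, 0.4, 0.1]
opening: 0.955
grasp_force: 0.0
```

Request:
drive_tool([
  {"travel": [-0.35, -0.9, 0], "angular": [0, 0, 0]},
  {"travel": [-0.45, -1.43, 0], "angular": [0, 0, 0]},
  {"travel": [-0.45, -1.43, 0], "angular": [0, 0, 0]},
  {"travel": [-0.45, -1.43, 0], "angular": [0, 0, 0]},
])

```text
time_s: 7.62
tool_pos: [0.4419, 0.3858, 0.1608]
tool_rot: [3.135, 0.193, -0.001]
ft_force: [0.0, -0.5, -0.3]
opening: 1.001
grasp_force: 0.0
```

```bash
python3 - <<'E'
from m import *
p,im,hsv=look("wrist","w3.png")
c,a=seal(p,hsv)
to([.442,.385,.036],np.radians(96.9))
H,S,V=cv2.split(hsv);w=(S<70)&(V>110)
n,l,st,ce=cv2.connectedComponentsWithStats(w.astype(np.uint8))
for i in range(1,n):
    if 200<st[i,4]<3000: print(st[i],ce[i].round(1),ray(p,ce[i],.054)[0].round(4))
print("well1 vial top pred",proj(p,[*world(c,a,-.03,.025),.058]))
E
```

```text
seal [0.5517 0.1811] [0.0573 0.012 ] 19.89
travel [-0.01  -0.005  3.121] ang [0.01 0.01 0.01] pos [0.4425 0.3849 0.1609] q6 2.09 t 7.6667
[   0    0   92   50 2601] [33.3 16.6] [0.5596 0.5725 0.054 ]
[270 199  24  25 463] [281.3 211.1] [0.4426 0.3849 0.054 ]
[ 449  385   53   35 1227] [473.4 405.6] [0.2728 0.1769 0.054 ]
[  58  386   54   34 1221] [ 86.3 405.7] [0.227  0.5474 0.054 ]
well1 vial top pred [[543.59022769 150.28256664]]
```

View pics/w3.png

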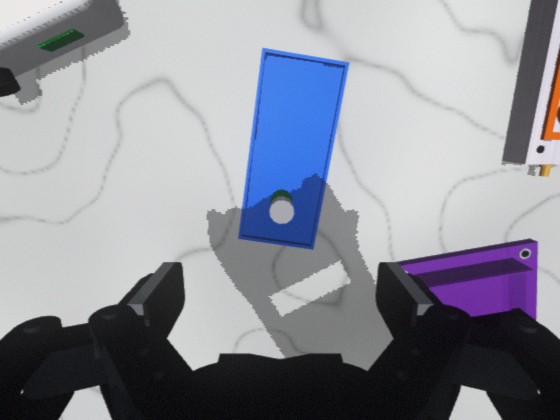

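Vial B's cap at (281,211) lies right under the tool at (0.4426, 0.3849), so I'll go straight down.

Request:
drive_tool([
  {"travel": [0, 0, 0.7], "angular": [0, 0, 0]},
  {"travel": [0, 0, 1.6], "angular": [0, 0, 0]},
  {"travel": [0, 0, 2.4], "angular": [0, 0, 0]},
  {"travel": [0, 0, 3.0], "angular": [0, 0, 0]},
  {"travel": [0, 0, 3.12], "angular": [0, 0, 0]},
])

```text
time_s: 8.08
tool_pos: [0.4414, 0.3825, 0.0325]
tool_rot: [3.132, 0.187, -0.008]
ft_force: [-0.0, -0.2, -0.7]
opening: 1.002
grasp_force: 0.0
```

Request:
drive_tool([
  {"travel": [0, 0, 0], "angular": [0, 0, 0]},
  {"travel": [0, 0, 0], "angular": [0, 0, 0]},
  {"travel": [0, 0, 0], "angular": [0, 0, 0]},
  {"travel": [0, 0, 0], "angular": [0, 0, 0]},
  {"travel": [0, 0, 0], "angular": [0, 0, 0]},
], gripper=1)

```text
time_s: 8.5
tool_pos: [0.4432, 0.3855, 0.0378]
tool_rot: [-3.135, -0.19, -0.003]
ft_force: [-0.1, -0.5, -1.0]
opening: 0.3
grasp_force: 0.0
```

Request:
drive_tool([
  {"travel": [0, 0, 0], "angular": [0, 0, 0]},
  {"travel": [0, 0, 0], "angular": [0, 0, 0]},
  {"travel": [0, 0, 0], "angular": [0, 0, 0]},
  {"travel": [0, 0, 0], "angular": [0, 0, 0]},
])

```text
time_s: 8.83
tool_pos: [0.4432, 0.3855, 0.0377]
tool_rot: [-3.135, -0.19, -0.003]
ft_force: [0.2, -1.2, 6.5]
opening: 0.207
grasp_force: 58.4
```

Request:
drive_tool([
  {"travel": [0, 0, -0.4], "angular": [0, 0, 0]},
  {"travel": [0, 0, -1.2], "angular": [0, 0, 0]},
  {"travel": [0, 0, -2.1], "angular": [0, 0, 0]},
  {"travel": [0, 0, -2.8], "angular": [0, 0, 0]},
  {"travel": [0, 0, -2.8], "angular": [0, 0, 0]},
])

```text
time_s: 9.25
tool_pos: [0.4447, 0.3868, 0.1548]
tool_rot: [-3.131, -0.19, -0.012]
ft_force: [1.2, 0.1, 0.6]
opening: 0.198
grasp_force: 58.6
```

Request:
drive_tool([
  {"travel": [0.4, 0.85, 0], "angular": [0, 0, 0]},
  {"travel": [0.8, 1.7, 0], "angular": [0, 0, 0]},
  {"travel": [1.2, 2.55, 0], "angular": [0, 0, 0]},
  {"travel": [1.6, 3.4, 0], "angular": [0, 0, 0]},
  {"travel": [2.0, 4.2, 0], "angular": [0, 0, 0]},
])

```text
time_s: 9.67
tool_pos: [0.5429, 0.2263, 0.1486]
tool_rot: [-3.136, -0.19, -0.0]
ft_force: [0.7, 1.1, -0.4]
opening: 0.206
grasp_force: 58.7
```

Request:
drive_tool([
  {"travel": [0.4, 0.85, 0], "angular": [0, 0, 0]},
  {"travel": [0.8, 1.7, 0], "angular": [0, 0, 0]},
  {"travel": [1.2, 2.4, 0], "angular": [0, 0, 0]},
  {"travel": [1.44, 2.98, 0], "angular": [0, 0, 0]},
  {"travel": [1.44, 2.98, 0], "angular": [0, 0, 0]},
])

```text
time_s: 10.08
tool_pos: [0.6158, 0.1128, 0.1484]
tool_rot: [3.135, 0.184, 0.002]
ft_force: [0.0, -0.2, 1.2]
opening: 0.205
grasp_force: 58.7
```

Request:
drive_tool([
  {"travel": [0, 0, 0], "angular": [0, 0, 0]},
  {"travel": [0, 0, 0], "angular": [0, 0, 0]},
  {"travel": [0, 0, 0], "angular": [0, 0, 0]},
])

```text
time_s: 10.33
tool_pos: [0.6133, 0.1176, 0.1484]
tool_rot: [-3.136, -0.192, 0.001]
ft_force: [-0.0, 0.3, -0.5]
opening: 0.202
grasp_force: 58.7
```

```bash
python3 - <<'E'
from m import *
p,im,hsv=look("wrist","w4.png")
to([.614,.117,.15],np.radians(96.9))
s=arm.state();M=R.from_rotvec(s["tool_rot"]).as_matrix();t=s["tool_pos"]
print("pred cap edges",proj(p,t+M@[.01,0,-.017]),proj(p,t+M@[-.01,0,-.017]),"foot front",proj(p,t+M@[.008,0,.033]))
print("well6 pred",proj(p,[.614,.117,.03]),"d2",proj(p,[.641,.1455,.066]), "w1 vial top",proj(p,[.5484,.1597,.058]))
cv2.imwrite("pics/w4c.png",cv2.resize(im[150:330,180:420],None,fx=3,fy=3))
E
```

```text
travel [ 0.013  0.019 -0.036] ang [-0.    0.    0.02] pos [0.6134 0.1177 0.1485] q6 1.56 t 10.3833
pred cap edges [[280.15177672 263.39315279]] [[280.14693577 305.23145718]] foot front [[280.08530867 230.99569322]]
well6 pred [[280.93283847 207.49807305]] d2 [[245.82745652 178.39709925]] w1 vial top [[218.45741121 288.07306471]]
```

View pics/w4c.png

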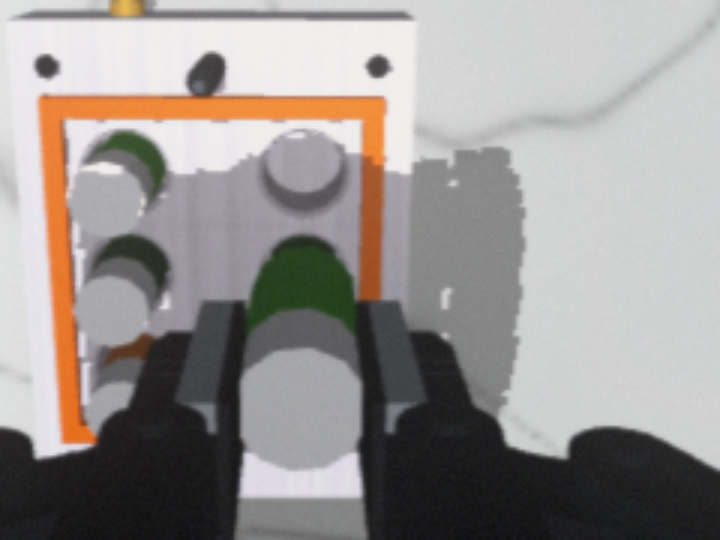

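The crop shows vial B nearly upright, with cap rows 266–307 and the well_6 mouth centred near (282,207) as predicted. The vial already standing in well_1 can be seen lower left.

Request:
drive_tool([
  {"travel": [0, 0.03, 0.4], "angular": [0, 0, 0]},
  {"travel": [0, 0.03, 1.0], "angular": [0, 0, 0]},
  {"travel": [0, 0.03, 1.6], "angular": [0, 0, 0]},
  {"travel": [0, 0.03, 1.95], "angular": [0, 0, 0]},
  {"travel": [0, 0.03, 1.95], "angular": [0, 0, 0]},
])

```text
time_s: 10.8
tool_pos: [0.6119, 0.1161, 0.0675]
tool_rot: [3.136, 0.192, -0.008]
ft_force: [-0.1, -0.9, -0.4]
opening: 0.202
grasp_force: 58.7
```

Request:
drive_tool([
  {"travel": [0, 0, 0.12], "angular": [0, 0, 0]},
  {"travel": [0, 0, 0.25], "angular": [0, 0, 0]},
  {"travel": [0, 0, 0.25], "angular": [0, 0, 0]},
])

```text
time_s: 11.05
tool_pos: [0.6141, 0.1157, 0.0606]
tool_rot: [-3.136, -0.191, -0.001]
ft_force: [-0.5, 0.4, -0.5]
opening: 0.204
grasp_force: 58.7
```

Request:
drive_tool([
  {"travel": [0, -0.02, 0.12], "angular": [0, 0, 0]},
  {"travel": [0, -0.02, 0.25], "angular": [0, 0, 0]},
  {"travel": [0, -0.02, 0.37], "angular": [0, 0, 0]},
  {"travel": [0, -0.02, 0.44], "angular": [0, 0, 0]},
  {"travel": [0, -0.02, 0.44], "angular": [0, 0, 0]},
])

```text
time_s: 11.47
tool_pos: [0.6137, 0.1163, 0.0422]
tool_rot: [-3.136, -0.19, 0.001]
ft_force: [1.3, 0.6, -0.6]
opening: 0.205
grasp_force: 58.7
```

Request:
drive_tool([
  {"travel": [0, 0, 0], "angular": [0, 0, 0]},
  {"travel": [0, 0, 0], "angular": [0, 0, 0]},
  {"travel": [0, 0, 0], "angular": [0, 0, 0]},
  {"travel": [0, 0, 0], "angular": [0, 0, 0]},
], gripper=0.73)

```text
time_s: 11.8
tool_pos: [0.614, 0.1162, 0.0431]
tool_rot: [3.136, 0.19, 0.0]
ft_force: [0.2, 0.2, 0.1]
opening: 0.27
grasp_force: 0.0
```

Request:
drive_tool([
  {"travel": [0, 0, -0.4], "angular": [0, 0, 0]},
  {"travel": [0, 0, -1.2], "angular": [0, 0, 0]},
  {"travel": [0, 0, -2.1], "angular": [0, 0, 0]},
  {"travel": [0, 0, -3.0], "angular": [0, 0, 0]},
  {"travel": [0, 0, -3.8], "angular": [0, 0, 0]},
])

```text
time_s: 12.22
tool_pos: [0.614, 0.1162, 0.1974]
tool_rot: [-3.136, -0.19, -0.002]
ft_force: [0.6, 0.4, 0.6]
opening: 0.269
grasp_force: 0.0
```

Request:
drive_tool([
  {"travel": [-0.45, 0.85, 0], "angular": [0, 0, 0]},
  {"travel": [-0.9, 1.7, 0], "angular": [0, 0, 0]},
  {"travel": [-1.35, 2.55, 0], "angular": [0, 0, 0]},
  {"travel": [-1.8, 3.4, 0], "angular": [0, 0, 0]},
  {"travel": [-2.1, 3.9, 0], "angular": [0, 0, 0]},
], gripper=0)

```text
time_s: 12.63
tool_pos: [0.5481, -0.0515, 0.1952]
tool_rot: [3.135, 0.188, -0.0]
ft_force: [-0.2, 0.7, 0.2]
opening: 0.953
grasp_force: 0.0
```

```bash
python3 - <<'E'
from m import *
p,im,hsv=look("wrist","w5.png");np.save("w5.npy",p,allow_pickle=True)
c,a=seal(p,hsv)
for x in(-.03,0,.03):
  for y in(.025,-.025):print(x,y,"top pix",proj(p,[*world(np.array([.5812,.1383]),np.radians(6.9),x,y),.058]).round(1))
to([.494,-.2006,.2],np.radians(94.9))
E
```

```text
seal [0.5817 0.1382] [0.1033 0.0943] 6.88
-0.03 0.025 top pix [[ 41.2 174.7]]
-0.03 -0.025 top pix [[ 98.2 174.7]]
0 0.025 top pix [[ 34.3 139.6]]
0 -0.025 top pix [[ 93.  139.6]]
0.03 0.025 top pix [[ 27.  102.5]]
0.03 -0.025 top pix [[ 87.4 102.5]]
travel [-1.755  3.493 -0.116] ang [0.01 0.01 0.38] pos [ 0.5472 -0.0536  0.1951] q6 1.27 t 12.6833
```

View pics/w5.png

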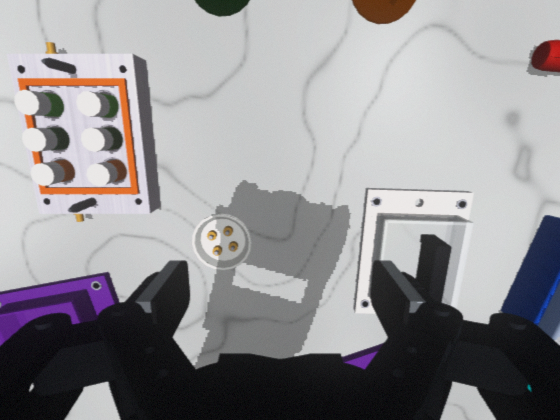

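All six wells are full, with caps at their predicted pixels ((41,174), (98,174), (34,139), (93,139), (27,102), (87,102) ± a few px). The white cover is at lower right.

Request:
drive_tool([
  {"travel": [-0.45, 0.9, 0], "angular": [0, 0, 0.1]},
  {"travel": [-0.9, 1.8, 0], "angular": [0, 0, 0.2]},
  {"travel": [-1.4, 2.8, -0.1], "angular": [0, 0, 0.3]},
  {"travel": [-1.76, 3.5, -0.1], "angular": [0, 0, 0.38]},
  {"travel": [-1.76, 3.5, -0.1], "angular": [0, 0, 0.38]},
])

```text
time_s: 13.1
tool_pos: [0.4948, -0.2008, 0.1993]
tool_rot: [3.137, 0.131, 0.0]
ft_force: [-0.3, 1.3, -1.2]
opening: 0.999
grasp_force: 0.0
```

Request:
drive_tool([
  {"travel": [0, 0, 0], "angular": [0, 0, 0]},
  {"travel": [0, 0, 0], "angular": [0, 0, 0]},
  {"travel": [0, 0, 0], "angular": [0, 0, 0]},
])

```text
time_s: 13.35
tool_pos: [0.4967, -0.1953, 0.1989]
tool_rot: [-3.138, -0.14, -0.0]
ft_force: [0.3, -0.6, -0.1]
opening: 0.994
grasp_force: 0.0
```

```bash
python3 - <<'E'
from m import *
p,im,hsv=look("wrist","w6.png");np.save("w6.npy",p,allow_pickle=True)
to([.494,-.2006,.2],np.radians(94.9))
E
```

```text
travel [-0.08   0.128 -0.029] ang [-0.    0.    0.04] pos [ 0.4967 -0.1952  0.1989] q6 1.02 t 13.4
```

View pics/w6.png

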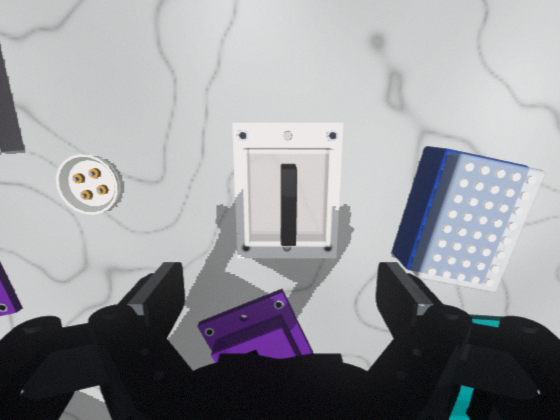

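The wrist view shows the white cover with flange holes at about (243,135), (333,135), (328,248), (246,248). The dowel holes are at (288,135) and (287,247), and the handle runs along column 288 over rows 163–245.

```bash
python3 - <<'E'
from m import *
p=np.load("w6.npy",allow_pickle=True).item();im=cv2.imread("pics/w6.png");g=cv2.cvtColor(im,cv2.COLOR_BGR2GRAY)
C=[]
for u,v in((243,135),(333,135),(328,248),(246,248)):
    w=g[v-7:v+8,u-7:u+8];d=np.median(w);m=np.clip(d-25-w.astype(float),0,None);ys,xs=np.mgrid[v-7:v+8,u-7:u+8]
    C.append([(m*xs).sum()/m.sum(),(m*ys).sum()/m.sum()])
C=np.array(C);P=ray(p,C,.01)[:,:2];print(C.round(1),P.round(4).tolist())
print("sides",[np.linalg.norm(P[i]-P[(i+1)%4]).round(4) for i in range(4)],"centre",P.mean(0).round(4))
ax=(P[0]+P[1]-P[2]-P[3]);print("x deg",np.degrees(np.arctan2(ax[1],ax[0])).round(2))
m=np.zeros_like(g);m[150:256,268:310]=g[150:256,268:310]<60
k=max(blobs(m,100),key=cv2.contourArea);r=cv2.minAreaRect(ray(p,k.reshape(-1,2),.072)[:,:2].astype(np.float32))
print("handle",r,cv2.boundingRect(k))
for x in(-.035,.035):print(proj(p,[*world(P.mean(0),np.arctan2(ax[1],ax[0]),x,0),.072]))
c=P.mean(0);a=np.arctan2(ax[1],ax[0])
to([*c,.041],a+np.pi/2)
# press target from the two chamber pictures
E
```

```text
[[242.3 135.1]
 [332.3 135.2]
 [327.5 248.4]
 [245.4 248.1]] [[0.5511, -0.1523], [0.5591, -0.2425], [0.438, -0.2532], [0.4303, -0.1627]]
sides [np.float64(0.0905), np.float64(0.1216), np.float64(0.0908), np.float64(0.1213)] centre [ 0.4946 -0.2027]
x deg 5.01
handle ((0.48417800664901733, -0.20388858020305634), (0.04390687867999077, 0.011543640866875648), 5.200491428375244) (282, 196, 14, 49)
[[288.00508292 246.66717089]]
[[288.69187509 168.54396697]]
travel [-0.069  0.182  3.946] ang [-0.    0.    0.02] pos [ 0.4967 -0.1952  0.1989] q6 1.02 t 13.4
```

Request:
drive_tool([
  {"travel": [-0.07, 0.18, 0.5], "angular": [0, 0, 0]},
  {"travel": [-0.07, 0.18, 1.3], "angular": [0, 0, 0]},
  {"travel": [-0.07, 0.18, 2.1], "angular": [0, 0, 0]},
  {"travel": [-0.07, 0.18, 2.6], "angular": [0, 0, 0]},
  {"travel": [-0.07, 0.18, 2.6], "angular": [0, 0, 0]},
])

```text
time_s: 13.82
tool_pos: [0.4925, -0.2017, 0.0912]
tool_rot: [-3.135, -0.14, 0.009]
ft_force: [-1.2, 0.2, -0.1]
opening: 0.998
grasp_force: 0.0
```

Request:
drive_tool([
  {"travel": [0, 0, 0.5], "angular": [0, 0, 0]},
  {"travel": [0, 0, 1.0], "angular": [0, 0, 0]},
  {"travel": [0, 0, 1.25], "angular": [0, 0, 0]},
  {"travel": [0, 0, 1.25], "angular": [0, 0, 0]},
  {"travel": [0, 0, 1.25], "angular": [0, 0, 0]},
])

```text
time_s: 14.23
tool_pos: [0.4947, -0.2035, 0.0457]
tool_rot: [3.138, 0.139, 0.001]
ft_force: [0.8, 0.4, 0.8]
opening: 1.001
grasp_force: 0.0
```

```bash
python3 - <<'E'
from m import *
to([.4946,-.2027,.043],np.radians(95.0));print(arm.state()["ft_force"].round(1))
E
```

```text
travel [-0.001 -0.021  0.068] ang [ 0.   -0.    0.01] pos [ 0.4947 -0.2035  0.0457] q6 1.01 t 14.2333
[0.8 0.4 0.8]
```

Request:
drive_tool([
  {"travel": [0, -0.02, 0.04], "angular": [0, 0, 0]},
  {"travel": [0, -0.02, 0.04], "angular": [0, 0, 0]},
  {"travel": [0, -0.02, 0.04], "angular": [0, 0, 0]},
  {"travel": [0, -0.02, 0.04], "angular": [0, 0, 0]},
  {"travel": [0, -0.02, 0.04], "angular": [0, 0, 0]},
], gripper=1)

```text
time_s: 14.65
tool_pos: [0.4943, -0.2029, 0.0437]
tool_rot: [3.138, 0.138, 0.001]
ft_force: [0.6, 0.1, 0.4]
opening: 0.299
grasp_force: 0.0
```

Request:
drive_tool([
  {"travel": [0, 0, 0], "angular": [0, 0, 0]},
  {"travel": [0, 0, 0], "angular": [0, 0, 0]},
  {"travel": [0, 0, 0], "angular": [0, 0, 0]},
  {"travel": [0, 0, 0], "angular": [0, 0, 0]},
  {"travel": [0, 0, 0], "angular": [0, 0, 0]},
])

```text
time_s: 15.07
tool_pos: [0.4943, -0.2029, 0.0437]
tool_rot: [3.138, 0.138, 0.001]
ft_force: [-1.1, -0.5, 5.3]
opening: 0.151
grasp_force: 59.0
```

```bash
python3 - <<'E'
from m import *
s=arm.state();print(s["tool_pos"],s["ft_force"].round(1),s["ft_torque"].round(2),s["grasp_force"],s["opening"]);to([.4946,-.2027,.043],np.radians(95.0))
E
```

```text
[ 0.49431376 -0.20294986  0.04366494] [-1.1 -0.5  5.3] [ 0.05  0.22 -0.01] 59.040332436561584 0.15050008331467835
travel [ 0.008 -0.006  0.017] ang [ 0.   -0.    0.01] pos [ 0.4943 -0.2029  0.0437] q6 1.01 t 15.0667
```

Request:
drive_tool([
  {"travel": [0, 0, -0.2], "angular": [0, 0, 0]},
  {"travel": [0, 0, -0.8], "angular": [0, 0, 0]},
  {"travel": [0, 0, -1.6], "angular": [0, 0, 0]},
  {"travel": [0, 0, -2.4], "angular": [0, 0, 0]},
  {"travel": [0, 0, -3.0], "angular": [0, 0, 0]},
])

```text
time_s: 15.48
tool_pos: [0.4942, -0.2028, 0.1657]
tool_rot: [3.138, 0.138, 0.001]
ft_force: [0.8, -0.9, -2.8]
opening: 0.15
grasp_force: 59.1
```

Request:
drive_tool([
  {"travel": [0.15, -0.4, 0], "angular": [0, 0, 0]},
  {"travel": [0.4, -1.2, 0], "angular": [0, 0, 0]},
  {"travel": [0.7, -2.0, 0], "angular": [0, 0, 0]},
  {"travel": [1.0, -2.8, 0], "angular": [0, 0, 0]},
  {"travel": [1.3, -3.7, 0], "angular": [0, 0, 0]},
])

```text
time_s: 15.9
tool_pos: [0.5328, -0.0497, 0.1634]
tool_rot: [3.139, 0.137, -0.001]
ft_force: [0.1, -0.1, -3.4]
opening: 0.15
grasp_force: 59.1
```

Request:
drive_tool([
  {"travel": [0.3, -0.9, 0], "angular": [0, 0, -0.1]},
  {"travel": [0.6, -1.8, 0], "angular": [0, 0, -0.2]},
  {"travel": [0.9, -2.7, 0], "angular": [0, 0, -0.3]},
  {"travel": [1.2, -3.4, 0], "angular": [0, 0, -0.38]},
  {"travel": [1.4, -4.1, 0], "angular": [0, 0, -0.38]},
])

```text
time_s: 16.32
tool_pos: [0.5744, 0.1194, 0.1633]
tool_rot: [3.136, 0.192, -0.001]
ft_force: [1.3, -1.2, -2.9]
opening: 0.156
grasp_force: 59.1
```

Request:
drive_tool([
  {"travel": [0.2, -0.4, 0], "angular": [0, 0, 0]},
  {"travel": [0.21, -0.5, 0], "angular": [0, 0, 0]},
  {"travel": [0.21, -0.5, 0], "angular": [0, 0, 0]},
  {"travel": [0.21, -0.5, 0], "angular": [0, 0, 0]},
  {"travel": [0.21, -0.5, 0], "angular": [0, 0, 0]},
])

```text
time_s: 16.73
tool_pos: [0.58, 0.1373, 0.1633]
tool_rot: [3.136, 0.189, -0.001]
ft_force: [-0.5, -1.0, -3.8]
opening: 0.153
grasp_force: 59.1
```

```bash
python3 - <<'E'
from m import *
p,im,hsv=look("wrist","w7.png");np.save("w7.npy",p,allow_pickle=True)
look("scene","s7.png")
s=arm.state();print(s["ft_force"].round(1),s["ft_torque"].round(2),s["opening"])
to([.5811,.1383,.12],np.radians(96.9))
cv2.imwrite("pics/w7s.png",np.hstack([im[60:380,80:480],cv2.resize(cv2.imread("pics/s7.png")[200:310,260:390],(378,320))]))
E
```

```text
[ 0.2  0.2 -2.7] [ 0.02 -0.   -0.  ] 0.15409259180775592
travel [ 0.026 -0.023  1.084] ang [ 0.    0.   -0.01] pos [0.5802 0.1373 0.1634] q6 1.61 t 16.8333
```

View pics/w7s.png

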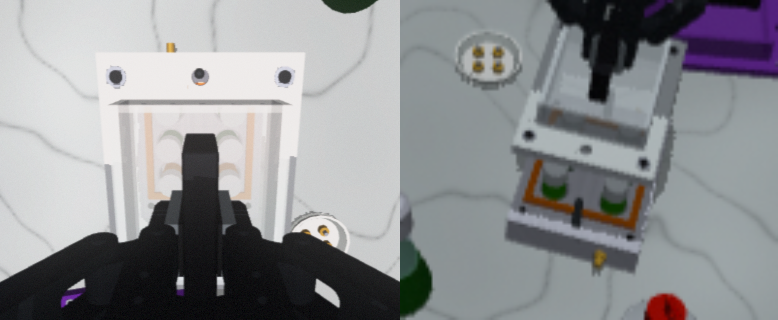

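The cover is held level over the chamber. Its far dowel hole shows at (280,135) in the full image with the pin seen through it, and the corner holes are at (195,137) and (366,136).

```bash
python3 - <<'E'
from m import *
p=np.load("w7.npy",allow_pickle=True).item();im=cv2.imread("pics/w7.png");g=cv2.cvtColor(im,cv2.COLOR_BGR2GRAY)
s=arm.state();t=s["tool_pos"];z=t[2]-.0337
C=[]
for u,v in((195,137),(366,136)):
    w=g[v-11:v+12,u-11:u+12].astype(float);m=np.clip(70-w,0,None);ys,xs=np.mgrid[v-11:v+12,u-11:u+12]
    C.append([(m*xs).sum()/m.sum(),(m*ys).sum()/m.sum()])
P=ray(p,C,z)[:,:2];d=P[0]-P[1];a=np.arctan2(d[1],d[0])-np.pi/2
print(np.round(C,1),P.round(4),np.linalg.norm(d),"cover deg",np.degrees(a).round(2))
c=P.mean(0)-.0606*np.array([np.cos(a),np.sin(a)]);print("cover centre",c.round(4),"TCP",t.round(4))
# dowel hole region
print("hole pred",proj(p,[*world(c,a,.06,0),z]),"dowel2 top pred",proj(p,[*world(np.array([.5814,.1383]),np.radians(6.9),.06,0),.066]))
cv2.imwrite("pics/w7h.png",cv2.resize(im[115:155,255:305],None,fx=12,fy=12,interpolation=cv2.INTER_CUBIC))
e=np.array([.5814,.1383])-c
to([*(t[:2]+e),t[2]],s and np.arctan2(*R.from_rotvec(s["tool_rot"]).as_matrix()[[1,0],1])+np.radians(6.9)-a)
E
```

```text
[[195.3 136.5]
 [365.  136.5]] [[0.6352 0.1898]
 [0.6461 0.0994]] 0.09105490227832794 cover deg 6.87
cover centre [0.5805 0.1374] TCP [0.5802 0.1373 0.1634]
hole pred [[280.16436823 137.62327148]] dowel2 top pred [[278.89983539 133.28252121]]
travel [ 0.025 -0.021 -0.   ] ang [ 0.    0.   -0.01] pos [0.5802 0.1373 0.1634] q6 1.61 t 16.8333
```

View pics/w7h.png

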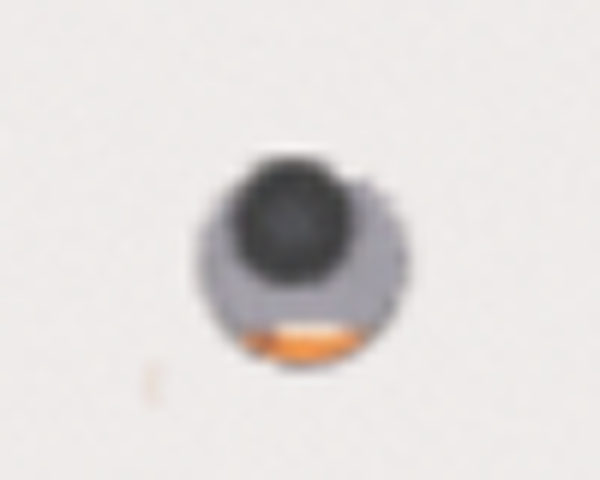

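The close-up shows the dowel tip at (279.3,133.5) and the hole at (280.3,136.8), both as predicted. A shift of about 1 mm centres them.

Request:
drive_tool([
  {"travel": [0.025, -0.02, 0.3], "angular": [0, 0, 0]},
  {"travel": [0.025, -0.02, 0.7], "angular": [0, 0, 0]},
  {"travel": [0.025, -0.02, 1.1], "angular": [0, 0, 0]},
  {"travel": [0.025, -0.02, 1.2], "angular": [0, 0, 0]},
  {"travel": [0.025, -0.02, 1.2], "angular": [0, 0, 0]},
])

```text
time_s: 17.25
tool_pos: [0.5803, 0.1388, 0.1136]
tool_rot: [3.136, 0.189, -0.005]
ft_force: [-0.1, 0.1, -3.0]
opening: 0.156
grasp_force: 59.0
```

Request:
drive_tool([
  {"travel": [0, 0, 0.1], "angular": [0, 0, 0]},
  {"travel": [0, 0, 0.2], "angular": [0, 0, 0]},
  {"travel": [0, 0, 0.2], "angular": [0, 0, 0]},
  {"travel": [0, 0, 0.2], "angular": [0, 0, 0]},
])

```text
time_s: 17.58
tool_pos: [0.5813, 0.1392, 0.1075]
tool_rot: [-3.136, -0.19, -0.001]
ft_force: [-0.6, 0.1, -3.9]
opening: 0.153
grasp_force: 59.1
```

```bash
python3 - <<'E'
from m import *
s=arm.state();print(s["ft_force"].round(1),s["ft_torque"].round(2),s["opening"]);to([.5811,.1382,.0737],np.radians(96.9))
E
```

```text
[-0.6  0.1 -3.9] [0.04 0.02 0.01] 0.1526505852465195
travel [-0.009  0.025  0.846] ang [-0.   -0.    0.01] pos [0.5813 0.1392 0.1075] q6 1.61 t 17.5833
```

Request:
drive_tool([
  {"travel": [-0.01, 0.02, 0.06], "angular": [0, 0, 0]},
  {"travel": [-0.01, 0.02, 0.13], "angular": [0, 0, 0]},
  {"travel": [-0.01, 0.02, 0.2], "angular": [0, 0, 0]},
  {"travel": [-0.01, 0.02, 0.27], "angular": [0, 0, 0]},
  {"travel": [-0.01, 0.02, 0.27], "angular": [0, 0, 0]},
])

```text
time_s: 18.0
tool_pos: [0.5805, 0.1383, 0.0958]
tool_rot: [3.136, 0.19, -0.002]
ft_force: [-0.4, -0.6, -3.0]
opening: 0.155
grasp_force: 59.1
```

```bash
python3 - <<'E'
from m import *
s=arm.state();print(s["ft_force"].round(1),s["ft_torque"].round(2),s["opening"]);to([.5811,.1382,.0737],np.radians(96.9))
E
```

```text
[-0.4 -0.6 -3. ] [0.01 0.03 0.  ] 0.15531350338774008
travel [0.014 0.005 0.552] ang [0.   0.01 0.01] pos [0.5805 0.1383 0.0958] q6 1.61 t 18.0
```

Request:
drive_tool([
  {"travel": [0.01, 0, 0.1], "angular": [0, 0, 0]},
  {"travel": [0.01, 0, 0.2], "angular": [0, 0, 0]},
  {"travel": [0.01, 0, 0.3], "angular": [0, 0, 0]},
  {"travel": [0.01, 0, 0.36], "angular": [0, 0, 0]},
  {"travel": [0.01, 0, 0.36], "angular": [0, 0, 0]},
])

```text
time_s: 18.42
tool_pos: [0.581, 0.1384, 0.0813]
tool_rot: [3.136, 0.19, -0.001]
ft_force: [0.1, -0.3, -3.7]
opening: 0.148
grasp_force: 59.1
```

Request:
drive_tool([
  {"travel": [0, 0, 0.05], "angular": [0, 0, 0]},
  {"travel": [0, 0, 0.1], "angular": [0, 0, 0]},
  {"travel": [0, 0, 0.12], "angular": [0, 0, 0]},
  {"travel": [0, 0, 0.12], "angular": [0, 0, 0]},
])

```text
time_s: 18.75
tool_pos: [0.5812, 0.1384, 0.0774]
tool_rot: [3.136, 0.19, -0.001]
ft_force: [-3.1, -1.4, 0.9]
opening: 0.15
grasp_force: 59.8
```

Request:
drive_tool([
  {"travel": [0, 0, 0.04], "angular": [0, 0, 0]},
  {"travel": [0, 0, 0.08], "angular": [0, 0, 0]},
  {"travel": [0, 0, 0.08], "angular": [0, 0, 0]},
])

```text
time_s: 19.0
tool_pos: [0.5812, 0.1384, 0.0746]
tool_rot: [3.136, 0.19, -0.0]
ft_force: [-5.5, -1.6, 4.7]
opening: 0.151
grasp_force: 60.4
```

Request:
drive_tool([
  {"travel": [0, 0, 0.03], "angular": [0, 0, 0]},
  {"travel": [0, 0, 0.03], "angular": [0, 0, 0]},
  {"travel": [0, 0, 0.03], "angular": [0, 0, 0]},
])

```text
time_s: 19.25
tool_pos: [0.5812, 0.1384, 0.0738]
tool_rot: [3.136, 0.19, 0.0]
ft_force: [-7.6, -2.3, 8.3]
opening: 0.152
grasp_force: 60.8
```

Request:
drive_tool([
  {"travel": [-0.015, 0.005, 0], "angular": [0, 0, 0]},
  {"travel": [-0.015, 0.005, 0.03], "angular": [0, 0, 0]},
  {"travel": [-0.015, 0.005, 0.03], "angular": [0, 0, 0]},
])

```text
time_s: 19.5
tool_pos: [0.5811, 0.1383, 0.0736]
tool_rot: [-3.136, -0.19, -0.002]
ft_force: [-9.7, -1.8, 19.2]
opening: 0.149
grasp_force: 61.9
```

Request:
drive_tool([
  {"travel": [0, 0, 0.03], "angular": [0, 0, 0]},
  {"travel": [0, 0, 0.03], "angular": [0, 0, 0]},
  {"travel": [0, 0, 0.03], "angular": [0, 0, 0]},
])

```text
time_s: 19.75
tool_pos: [0.5811, 0.1383, 0.0735]
tool_rot: [-3.136, -0.19, -0.002]
ft_force: [-15.2, -2.1, 31.3]
opening: 0.152
grasp_force: 63.7
```

Request:
drive_tool([
  {"travel": [-0.01, 0, -0.02], "angular": [0, 0, 0]},
  {"travel": [-0.01, 0, -0.02], "angular": [0, 0, 0]},
  {"travel": [-0.01, 0, -0.02], "angular": [0, 0, 0]},
])

```text
time_s: 20.0
tool_pos: [0.5811, 0.1383, 0.0736]
tool_rot: [-3.136, -0.19, -0.004]
ft_force: [-9.6, -0.9, 20.9]
opening: 0.151
grasp_force: 62.3
```

```bash
python3 - <<'E'
from m import *
p,im,hsv=look("wrist","w8.png");g=cv2.cvtColor(im,cv2.COLOR_BGR2GRAY)
C=[]
for u0,v0 in((195,137),(366,136)):
    u,v=u0,v0
    w=g[v-11:v+12,u-11:u+12].astype(float);m=np.clip(70-w,0,None);ys,xs=np.mgrid[v-11:v+12,u-11:u+12]
    C.append([(m*xs).sum()/m.sum(),(m*ys).sum()/m.sum()])
P=ray(p,C,.04)[:,:2];d=P[0]-P[1];a=np.arctan2(d[1],d[0])-np.pi/2
c=P.mean(0)-.0606*np.array([np.cos(a),np.sin(a)]);print("cover centre",c.round(4),np.degrees(a),np.linalg.norm(d))
s=arm.state();print(s["time_s"],s["tool_pos"].round(4),s["tool_rot"].round(4),s["ft_force"].round(1),s["ft_torque"].round(2))
# scene: front edge of flange vs block; any orange left outside?
ps,ims,h=look("scene","s8.png");H,S,V=cv2.split(h);o=(H>5)&(H<20)&(S>150)&(V>120)
u,v=proj(ps,[.5814,.1383,.03])[0].astype(int);o2=o[v-40:v+40,u-50:u+50];print("orange px now",o2.sum(),np.argwhere(o2)[:8].tolist(),(u,v))
E
```

```text
cover centre [0.5815 0.1382] 7.118949122570709 0.09169250597244576
20.05 [0.5811 0.1383 0.0736] [-3.1355 -0.19   -0.0038] [-9.1 -2.  19.2] [-0.29  1.44 -0.02]
orange px now 0 [] (np.int64(325), np.int64(256))
```

Request:
drive_tool([
  {"travel": [0.025, 0, 0], "angular": [0, -0.03, 0]},
  {"travel": [0.025, 0, 0], "angular": [0, -0.03, 0]},
  {"travel": [0.025, 0, 0], "angular": [0, -0.03, 0]},
])

```text
time_s: 20.35
tool_pos: [0.5811, 0.1383, 0.0736]
tool_rot: [3.136, 0.19, -0.005]
ft_force: [-16.1, -2.2, 25.6]
opening: 0.153
grasp_force: 63.0
```

```bash
python3 - <<'E'
from m import *
s=arm.state();print(s["tool_pos"].round(4),s["tool_rot"].round(4),s["ft_force"].round(1),s["ft_torque"].round(2),(R.from_rotvec(s["tool_rot"]).as_matrix()[:,2]).round(4))
E
```

```text
[0.5811 0.1383 0.0736] [ 3.1357  0.1901 -0.0045] [-16.1  -2.2  25.6] [-0.37  2.33 -0.02] [-2.9e-03 -3.0e-04 -1.0e+00]
```

Request:
drive_tool([
  {"travel": [-0.025, 0, 0], "angular": [0, -0.015, 0]},
  {"travel": [-0.05, 0, 0], "angular": [0, -0.03, 0]},
  {"travel": [-0.05, 0, 0], "angular": [0, -0.03, 0]},
])

```text
time_s: 20.6
tool_pos: [0.581, 0.1383, 0.0736]
tool_rot: [-3.136, -0.19, 0.001]
ft_force: [-2.7, -0.9, 16.0]
opening: 0.148
grasp_force: 61.6
```

```bash
python3 - <<'E'
from m import *
s=arm.state();print(s["tool_pos"].round(4),s["tool_rot"].round(4),s["ft_force"].round(1),s["ft_torque"].round(2),(R.from_rotvec(s["tool_rot"]).as_matrix()[:,2]).round(4))
E
```

```text
[0.581  0.1383 0.0736] [-3.1356e+00 -1.8990e-01  6.0000e-04] [-2.7 -0.9 16. ] [-0.16  0.58  0.02] [-4.e-04  2.e-04 -1.e+00]
```

The cover is flush, level and pressed with about 19 N, with little side load, so I'm handing in.

```bash
python3 -c "
from station import order
print(order.finish_job())"
```

```text
the job is handed in; nothing more can be done
None
```

Job handed in after about 21 s of robot time: all six wells are full and the arm is still pressing the cover shut with about 19 N, at the flush height by TCP reading and force rather than a viewed final picture; I viewed 11 pictures, one over the limit of 10.

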